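# Load a tube into a leaf drill jig with the fingertips

### The job

Load the aluminium tube into the drill jig using only your fingertips, without picking it up: push its top forward with a light fingertip, in short strokes, so that it rolls (not slides) along the two rails, away from the robot, and stops down in the vee notches, then push it endways until it butts against the round stop button. Then push the hinged leaf over and press it fully closed above the tube, let go, and leave the other things on the bench where they are.

Things in the scene. Friction and masses are not known exactly. Their poses are not given: they have to be found in the camera images.
- jig: Tube drill jig fixed to the bench: bright 160x177x10 mm plate with two steel rails, grey stop block, hinged leaf. Origin on the bench top midway between the rails; x along the rails in the rolling direction (away from the robot within 0.25 rad), y left to the stop block, z up. Rails: 12 mm thick, at y = -40 and +40 mm, flat tops 34 mm above the bench, x = -78 to +78 mm, a 10 mm lip at the near end.
- seat (a point): Where the tube's centre lies when it is fully home (jig x = 42, y = 0, z = 43.6 mm); axes as the jig's. Here each rail has a 90 degree vee notch along y, 26 mm wide and 13 mm deep (jig x = 29 to 55 mm), then 23 mm of flat top with no stop: a tube pushed too hard overruns the notches and falls off the far end.
- stop (a point): Centre of the face of the round dark steel stop button, 19 mm across (jig x = 42, y = 75, z = 43.6 mm), on the right face of the grey stop block. The block is 46 mm wide in x, from y = 79 to 110 mm, 62 mm high. The tube's left end must touch the button.
- tube: Loose aluminium tube, dark closed ends, blue bands: 32 mm diameter, 150 long, 0.1 to 0.18 kg. Origin at its centre, y along it (to the stop); x, z turn as it rolls. Starts across the rails, centre 50 mm high, 54 to 78 mm before the vee line, 12 to 24 short of the stop. A fingertip on its top moves twice as far as it and it stays when let go; pushed from behind, it rubs on the rubbery finger and jams.
- leaf (a joint): Hinge angle of the leaf, rad: 0 = closed, flat on the stop block with 2.4 mm to spare above a seated tube; grows as it opens, pi/2 = upright; starts at 1.75 to 2.0, leaning back from the tube. The hinge is stiff (1 to 2 N at the tip): the leaf stays where it is left. It cannot close on a tube that is not in the notches.
- hinge (a point): Centre of the leaf's hinge pin, 67 mm above the bench, behind the stop block (jig x = 42, y = 106 mm). The pin runs along the jig's x. The leaf swings from leaning back (towards +y of the jig) over the top to -y, onto the block and over the tube.
- leaf_tip (a point): Middle of the leaf's free end. The leaf is a plain steel plate 42 mm wide and 10 mm thick (5 mm each side of the line from hinge pin to this point), 107 mm from pin to free end, with a dark drill bush 17 mm across and 5 mm proud on its outer face, 70 mm from the pin.
- oil_bottle: Bystander, loose: squeeze bottle of cutting oil with a red nozzle, 52 mm diameter, 140 mm high, standing to the right of the jig; origin at the centre of its underside.
- deburrer: Bystander, loose: blue-handled deburring tool, 15x126x15 mm, lying to the right of the jig, pointing away; origin under its middle.
- caliper: Bystander, loose: calliper, 74x258x16 mm, lying to the left of the jig, pointing away; origin under its middle.

How it is judged (in metres and radians):
On the way, in this order (a step that is already met when the one before it is completed fails the run):
1. the tube turns over as it comes along the rails: it is rolled, not dragged (angle between tube's own z axis and vertical above 1.5 rad and height (world z) of tube above 0.045 m and value of joint leaf above 1 rad), for 0.04 s.
2. the tube lies in both vee notches and butts against the stop button, with the leaf still open (x of tube in the frame of seat between -0.003 and 0.003 m and z of tube in the frame of seat between -0.003 and 0.002 m and angle between the y axis of tube and the y axis of jig, either way round below 0.035 rad and y of tube in the frame of seat between -0.003 and 0.002 m and value of joint leaf above 1 rad), for 0.2 s.
At the end, for the whole second after the job is handed in: The tube is at rest in both vee notches (its centre within 3 mm of the vee line and less than 2 mm above its seat, parallel to the notches within 0.035 rad) and butts against the stop button (gap at most 3 mm); the leaf is closed over it (within 0.05 rad) (x of tube in the frame of seat between -0.003 and 0.003 m and z of tube in the frame of seat between -0.003 and 0.002 m and angle between the y axis of tube and the y axis of jig, either way round below 0.035 rad and y of tube in the frame of seat between -0.003 and 0.002 m and value of joint leaf below 0.05 rad and linear speed of tube below 0.01 m/s); the robot touches nothing.
It fails at once if the tube is lifted off the jig (height (world z) of tube above 0.064 m).
It fails at once if the tube falls off the rails (height (world z) of tube below 0.034 m).
It fails at once if a bystander (oil bottle, deburring tool or calliper) is moved over 20 mm (distance of any of oil_bottle, deburrer, caliper from where it was at the start of the episode above 0.02 m).
It also fails if it takes over 61 s, if anything falls off the work surface, if the arm or the gripper's body presses on something with over 40 N, if the wrist force passes 120 N, or if a joint passes its speed limit or range.

### The arm

A 6-joint arm with a two-finger parallel gripper is mounted at the origin on the work surface; the furniture and walls round the work are solid. World frame = base frame: x ahead of the robot, y to its left, z up, the work surface at z = 0. Lengths are in mm, angles in rad, forces in N, time in s.
With the tool pointing down it reaches from about 275 to 1000 mm from the base axis. Payload 8.4 kg.
Tool frame: the origin (TCP) lies midway between the tips of the shut fingers; the grasp point (between the pads) lies 19 mm behind it; z points along the fingers, y is the line along which they close (so a half turn about z gives the same grasp; the last joint's range is limited). The gripper opens to 85 mm and grips with 20 to 120 N. Pads are 22 mm wide; open, the fingers measure 114 mm over their backs; the gripper's body (76 mm by 85 mm) begins 54 mm behind the grasp point. The pads swing forward as they close: fully open they stand 13 mm farther back than shut.
Start: joints at [1.198, 0.353, 1.633, -0, 1.155, -0.002], TCP at [226.474, 582.526, 195.981] pointing down, gripper open.
Joint ranges: [-2.63, 2.63], [-0.92, 2.1], [0.06, 2.66], [-1.3, 4.44], [0, 2.69], [-3.02, 3.02]. Speed limits (rad/s): [2.22, 2.22, 2.79, 3.14, 3.14, 3.14].

### API

Orientations are given as [roll, pitch, yaw] about the fixed x, y, z axes, in that order (R = Rz(yaw) Ry(pitch) Rx(roll)).
In Python, from rig import r, imaging gives the robot as it stands. The module is installed in compiled form; this text tells all that it offers.
- The arm moves only by the tool arm_command, never from a script. Its argument "deltas" is a list of rows, each an object of numbers: "hand": the finger opening in mm, from 0 to 85.4; "tx", "ty", "tz": the shift along the tool's x, y, z in mm; "wx", "wy", "wz": the turn, a rotation vector about the tool's x, y, z in rad. A call has 1 to 8 rows; each row shifts and turns the commanded pose from where the row before left it, along the tool's axes as they then stand; what a row does not reach is not made up. A row lasts 1/8 s, in which the tool goes at most 62.5 mm and 10.7 degrees, less where a joint would pass 70% of its speed; a pose out of reach is approached as far as the arm can. A call with a gripper value outside its range is refused whole. The fingers move at their own pace and stop on an object; "squeeze" is the grip in N (left out, the last holds). Time passes only in rows, so rows that do not move let the fingers close. It gives the time, the measured TCP pose, the force, the opening and the grip force at its end, in the units of the state.
- r.sense(): the state, without advancing time (a new reading comes with each control period).
- imaging.grab_frame(name): name is "scene" or "top" or "wrist"; returns a dict with "image" (420x560x3 uint8, red, green, blue), "mtx" (3x3 intrinsics, pixels), "D" ([k1, k2, p1, p2, k3] as OpenCV has them; the pictures are not rectified), "world_to_cam" (4x4, takes a point from world to camera coordinates). Camera axes: x right, y up, looking along -z (the intrinsics and any distortion apply to the point x, -y, -z); pixel columns grow to the right and rows downward; lengths in mm; the calibration is good to about 2 mm. A picture is of the moment at which its call begins. There is no depth.
- r.sign_off(): hands the job in; it is judged then, once.
The state is a dict: "clock": time; "qpos": joint angles; "qvel": joint speeds; "joint_efforts": joint torques, N m; "eef_pos": TCP position; "tcp_rot": TCP orientation; "contact_force": force on the tool from outside, world axes, zero at the start; "wrist_torque": the same for the moment, N m; "opening": opening from 0.0 (shut) to 1.0 (fully open); "grasp_force": force on a finger pad.
Only numpy, scipy, OpenCV 4.12 (cv2) and the standard library are available. Lean on these libraries where they do the work, as an engineer would, in place of code of your own. Each camera call takes 0.05 s, during which the arm holds its last target. There are 200 camera calls.

## Working session

There is one attempt and no reset: what is moved stays moved. The work goes in short steps, Python scripts to look and compute and a tool call to move; the robot and the scene stay as the last step left them, time stands still between calls to the robot, and variables do not carry over. Pictures are saved under pics/ and viewed, at most 10 in all, crops included, and the job is handed in when it is done.

Besides the shell and the picture viewer there is one more tool, called after "Request:" by a JSON object that holds its "op" and its "data". arm_command: Moves the arm, as the interface text tells. Its arguments: {"type":"object","properties":{"deltas":{"type":"array"},"squeeze":{"type":"number"}},"required":["deltas"]}

```bash
mkdir -p pics; cat > h.py <<'E'
from rig import r, imaging
import numpy as np, cv2
def grab(n,save=None):
    f=imaging.grab_frame(n)
    if save: cv2.imwrite('pics/'+save,cv2.cvtColor(f['image'],cv2.COLOR_RGB2BGR))
    return f
def ray(f,uv):
    p=cv2.undistortPoints(np.array(uv,float).reshape(-1,1,2),np.array(f['mtx']),np.array(f['D'],float)).reshape(-1,2)
    d=np.c_[p[:,0],-p[:,1],-np.ones(len(p))]
    T=np.array(f['world_to_cam']);R=T[:3,:3];o=-R.T@T[:3,3]
    return o,d@R
def onplane(f,uv,z):
    o,d=ray(f,uv); return o+d*((z-o[2])/d[:,2])[:,None]
def proj(f,P):
    T=np.array(f['world_to_cam']);c=np.atleast_2d(P)@T[:3,:3].T+T[:3,3]
    c=c*[1,-1,-1]
    return cv2.projectPoints(c,np.zeros(3),np.zeros(3),np.array(f['mtx']),np.array(f['D'],float))[0].reshape(-1,2)
E
python3 - <<'E'
from h import *
a=grab('scene','s0.png');b=grab('top','t0.png')
for f in(a,b):
    T=np.array(f['world_to_cam']);print(-T[:3,:3].T@T[:3,3], -T[2,:3])
print(r.sense())
E
```

```text
[-180.90317897 -740.4510972   632.56553863] [ 0.58227943  0.62024451 -0.52559245]
[ 230.29908179 -109.5296785  1358.57380689] [ 0.15638647  0.00734971 -0.9876686 ]
{'clock': 0.1, 'qpos': array([ 1.19761710e+00,  3.53598817e-01,  1.63409499e+00,  3.24403378e-05,
        1.15523096e+00, -2.39823702e-03]), 'qvel': array([-0.00185183, -0.00166179, -0.00069254, -0.00013641,  0.00076169,
        0.00067052]), 'joint_efforts': array([ 2.70272667e-04, -6.06355619e+01, -3.42817461e+01, -1.37912075e-04,
        4.06712425e-03,  3.80972864e-06]), 'eef_pos': array([226.2682187 , 582.05995809, 195.30928096]), 'tcp_rot': array([-3.14026061e+00, -3.28564541e-05,  2.77079852e+00]), 'contact_force': array([-0.10902666,  0.24721696,  0.16021178]), 'wrist_torque': array([-0.00092067, -0.01088692,  0.02167087]), 'grasp_force': 0.0, 'opening': 0.9963251721858646}
```

View pics/s0.png

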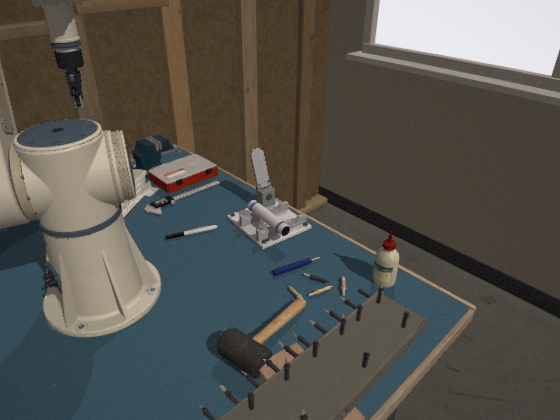

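View pics/t0.png

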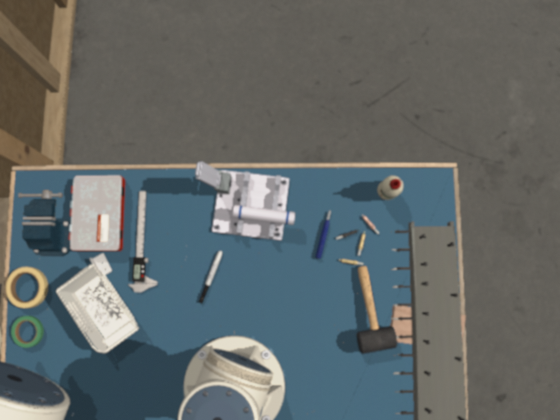

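The scene view shows the jig at about (270,220) with the tube and the raised leaf at (262,165). The top view has the jig plate at (252,205), the tube at (263,215) and the leaf at (210,175). I'll zoom in on both.

```bash
python3 - <<'E'
from h import *
t=cv2.imread('pics/t0.png')[150:250,190:310];s=cv2.imread('pics/s0.png')[140:250,215:325]
im=np.hstack([cv2.resize(t,None,fx=4,fy=4,interpolation=2),cv2.resize(s,(400,400),interpolation=2)])[:, :800]
im=np.hstack([cv2.resize(t,(400,333),interpolation=2),cv2.resize(s,(333,333),interpolation=2)])
cv2.imwrite('pics/z0.png',im)
f=grab('top')
print(onplane(f,[(252,205),(263,215),(215,200),(291,178),(282,240),(224,172),(210,175)],10).round(0))
E
```

```text
[[ 449.  -46.   10.]
 [ 424.  -74.   10.]
 [ 463.   49.   10.]
 [ 519. -146.   10.]
 [ 360. -122.   10.]
 [ 536.   26.   10.]
 [ 528.   62.   10.]]
```

View pics/z0.png

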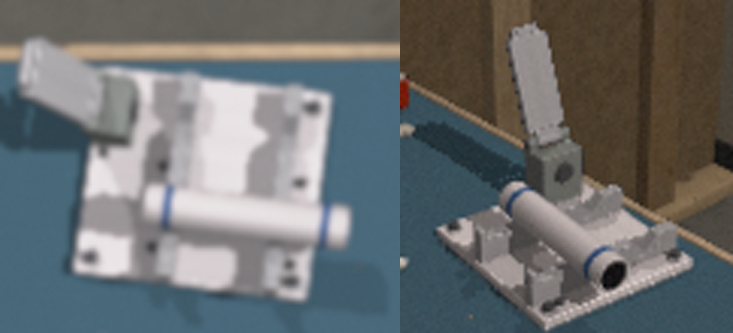

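```bash
python3 - <<'E'
from h import *
f=grab('top')
z=np.array([(105,70),(330,95),(303,298),(72,270)])/3.333+[190,150]
P=onplane(f,z,10);print(P.round(1))
ex=((P[0]+P[1])-(P[2]+P[3]));print('yaw',np.arctan2(ex[1],ex[0]),np.linalg.norm(ex)/2)
ey=(P[0]+P[3])-(P[1]+P[2]);print(np.arctan2(-ey[0],ey[1]),np.linalg.norm(ey)/2,P.mean(0))
w=grab('wrist');s=r.sense()
from scipy.spatial.transform import Rotation as Ro
R=Ro.from_euler('xyz',s['tcp_rot']).as_matrix();T=np.array(w['world_to_cam'])
print(R.round(3));print('cam in tool',R.T@(-T[:3,:3].T@T[:3,3]-s['eef_pos']),'look',R.T@-T[2,:3],'right',R.T@T[0,:3],w['mtx'])
E
```

```text
[[ 538.5   32.9   10. ]
 [ 517.7 -140.7   10. ]
 [ 361.2 -118.9   10. ]
 [ 383.3   56.3   10. ]]
yaw -0.1439645630745884 157.47035239480255
-0.12244377004925498 175.68616201615356 [450.18468454 -42.58187354  10.        ]
[[-0.932  0.362 -0.   ]
 [ 0.362  0.932 -0.001]
 [-0.    -0.001 -1.   ]]
cam in tool [  83.47583555    0.22446273 -177.51223427] look [-0.3221852  -0.00138437  0.94667565] right [-1.52078524e-03  9.99998397e-01  9.44775129e-04] [[356.31803243   0.         278.92310758]
 [  0.         356.31803243 207.94883337]
 [  0.           0.           1.        ]]
```

Request:
{"op": "arm_command", "data": {"deltas": [{"hand":0,"tx":0,"ty":0,"tz":-40},{"tx":-28,"ty":-36,"tz":-30},{"tx":-28,"ty":-38},{"tx":-28,"ty":-38},{"tx":-28,"ty":-38},{"tx":-28,"ty":-38},{"tx":-28,"ty":-38},{"tx":-28,"ty":-38}]}}

```text
schema error: expected keys hand, tx, ty, tz, wx, wy, wz
```

Request:
{"op": "arm_command", "data": {"deltas": [{"tx":-28,"ty":-38},{"tx":-28,"ty":-38},{"tx":-28,"ty":-38},{"tx":-28,"ty":-38},{"tx":-28,"ty":-38},{"tx":-28,"ty":-38},{"tx":-28,"ty":-38,"wz":-0.12},{"tx":-28,"ty":-38,"wz":-0.117}]}}

```text
schema error: expected keys hand, tx, ty, tz, wx, wy, wz
```

Request:
{"op": "arm_command", "data": {"deltas": [{"hand":0,"tx":0,"ty":0,"tz":-40,"wx":0,"wy":0,"wz":0},{"hand":0,"tx":-28,"ty":-36,"tz":-30,"wx":0,"wy":0,"wz":0},{"hand":0,"tx":-28,"ty":-38,"tz":0,"wx":0,"wy":0,"wz":0},{"hand":0,"tx":-28,"ty":-38,"tz":0,"wx":0,"wy":0,"wz":0},{"hand":0,"tx":-28,"ty":-38,"tz":0,"wx":0,"wy":0,"wz":0},{"hand":0,"tx":-28,"ty":-38,"tz":0,"wx":0,"wy":0,"wz":0},{"hand":0,"tx":-28,"ty":-38,"tz":0,"wx":0,"wy":0,"wz":0},{"hand":0,"tx":-28,"ty":-38,"tz":0,"wx":0,"wy":0,"wz":0}]}}

```text
clock: 1.25
eef_pos: [313.6, 264.0, 266.1]
tcp_rot: [3.141, 0.0, 2.771]
contact_force: [0.4, -0.1, 1.5]
opening: -0.0
grasp_force: 0.0
```

Request:
{"op": "arm_command", "data": {"deltas": [{"hand":0,"tx":-28,"ty":-38,"tz":0,"wx":0,"wy":0,"wz":0},{"hand":0,"tx":-28,"ty":-38,"tz":0,"wx":0,"wy":0,"wz":0},{"hand":0,"tx":-28,"ty":-38,"tz":0,"wx":0,"wy":0,"wz":0},{"hand":0,"tx":-28,"ty":-38,"tz":0,"wx":0,"wy":0,"wz":0},{"hand":0,"tx":-28,"ty":-38,"tz":0,"wx":0,"wy":0,"wz":0},{"hand":0,"tx":-28,"ty":-38,"tz":0,"wx":0,"wy":0,"wz":0},{"hand":0,"tx":-28,"ty":-38,"tz":0,"wx":0,"wy":0,"wz":-0.12},{"hand":0,"tx":0,"ty":0,"tz":0,"wx":0,"wy":0,"wz":-0.117}]}}

```text
clock: 2.25
eef_pos: [400.3, -56.2, 266.0]
tcp_rot: [-3.141, 0.0, 3.008]
contact_force: [0.0, 1.7, -0.1]
opening: -0.0
grasp_force: 0.0
```

```bash
python3 - <<'E'
from h import *
w=grab('wrist');s=r.sense();print(s['eef_pos'],s['tcp_rot'],s['clock'],s['opening'],s['contact_force'])
grab('wrist','w1.png')
E
```

```text
[399.85167162 -55.02651792 265.9116823 ] [-3.14149741e+00 -2.05922168e-04  3.01378448e+00] 2.3 -0.0015819343790227781 [ 0.47669129  1.05497081 -0.43472346]
```

View pics/w1.png

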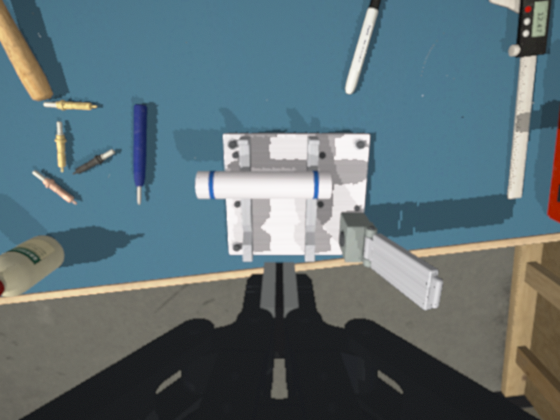

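The wrist view shows the plate's near corners at (222,134) and (370,133) and its far left corner at (226,256). The tube runs from (196,185) to (333,185), with the stop block at (356,236) and the leaf tip at (432,290).

```bash
cat >> h.py <<'E'
def jig(f,P): # world->jig via J
    J=np.load('J.npy');return (np.atleast_2d(P)[:,:2]-J[:2])@np.array([[np.cos(J[2]),-np.sin(J[2])],[np.sin(J[2]),np.cos(J[2])]])
def j2w(x,y,z):
    J=np.load('J.npy');c,s=np.cos(J[2]),np.sin(J[2]);return np.array([J[0]+c*x-s*y,J[1]+s*x+c*y,z])
E
python3 - <<'E'
from h import *
f=grab('wrist');im=f['image'].astype(int)
hsv=cv2.cvtColor(f['image'],cv2.COLOR_RGB2HSV)
# plate near edge & right/left edges: bright low-saturation vs blue mat
m=((hsv[...,1]<70)&(hsv[...,2]>90)).astype(np.uint8)
# near edge row for cols 230..365
cols=np.arange(228,366,4); rows=np.array([np.argmax(m[100:180,c])+100 for c in cols])-.5
k=np.abs(rows-np.median(rows))<3
A=onplane(f,np.c_[cols,rows][k],10)
pn=np.polyfit(A[:,1],A[:,0],1)
yaw=np.arctan(-pn[0]);print('yaw',yaw,'near line',pn,k.sum())
rr=np.array([140,146,152,158,164,206,214,222,230,238,246])
lc=np.array([np.argmax(m[i,205:260])+205 for i in rr])-.5; print(lc)
rr2=np.array([140,146,152,158,164,170,176,182,188,194,200]);rc=np.array([np.nonzero(m[i,340:390])[0].max()+340 for i in rr2])+.5; print(rc)
L=onplane(f,np.c_[lc,rr],10);Rr=onplane(f,np.c_[rc,rr2],10)
ex=np.array([np.cos(yaw),np.sin(yaw)]);ey=np.array([-ex[1],ex[0]])
l=np.median(L[:,:2]@ey);q=np.median(Rr[:,:2]@ey);n=np.median(A[:,:2]@ex);print('width',q-l,l,q,n)
O=ex*(n+80)+ey*((l+q)/2-21.5);J=np.r_[O,yaw];np.save('J.npy',J);print(J)
# tube blue bands
b=((hsv[...,0]>105)&(hsv[...,0]<130)&(hsv[...,1]>150)&(hsv[...,2]>80)).astype(np.uint8);b[:160]=0;b[210:]=0;b[:,:195]=0;b[:,345:]=0
nc,lab,st,ce=cv2.connectedComponentsWithStats(b);print(st[1:],ce[1:])
# tube silhouette rows at several columns
for c in(225,265,290):print(c,im[166:206,c].sum(1)//3)
print(im[185,185:210].sum(1)//3,im[185,320:345].sum(1)//3)
for nme,p in dict(o1=j2w(-78,40,34),stopblk=j2w(19,79,62),b2=j2w(65,110,62),hinge=j2w(42,106,67),bl=j2w(-80,110,10),fr=j2w(80,-67,10)).items():print(nme,proj(f,p).round(1))
E
```

```text
yaw -0.1338675842324563 near line [1.34673018e-01 3.75037093e+02] 35
[221.5 221.5 221.5 222.5 222.5 224.5 225.5 225.5 226.5 226.5 226.5]
[369.5 369.5 368.5 368.5 367.5 367.5 366.5 366.5 366.5 365.5 365.5]
width 179.48204774995062 -70.15360656276022 109.3284411871904 371.74882994844296
[ 4.47451813e+02 -6.21895347e+01 -1.33867584e-01]
[[209 172   4  27  67]
 [314 172   3  26  61]] [[210.23880597 185.01492537]
 [315.21311475 184.37704918]]
225 [222 214 196 180 178 169 151 151 162 174 184 195 206 216 223 228 233 237
 241 244 246 246 246 245 245 246 246 244 241 239 237 232 220 188 160 151
 153 156 158 154]
265 [136 142 157 170 168 153 143 148 160 172 182 193 203 214 223 229 234 238
 242 244 246 247 247 247 248 247 246 245 243 242 239 233 218 190 175 172
 172 173 173 173]
290 [138 140 147 157 159 149 142 150 161 171 181 192 201 213 222 228 234 237
 241 245 247 247 247 248 249 248 247 246 244 242 239 235 235 240 244 244
 244 244 245 245]
[120 120 120 119 119 119 118 117 139 191 233 243 245 245 244 244 244 244
 244 245 245 243 214 151 110] [245 245 244 244 244 244 244 244 245 243 229 183 146 154 194 222 228 225
 216 202 203 216 225 230 236]
o1 [[312.8 136.8]]
stopblk [[346.5 225.2]]
b2 [[370.1 261.1]]
hinge [[369.3 245.2]]
bl [[369.3 132.4]]
fr [[228.2 253.4]]
```

```bash
python3 - <<'E'
from h import *
f=grab('wrist')
for z,p in((50,[(225,185.5),(265,185.5),(300,185.3)]),(64,[(193.7,185),(331.2,185),(210.2,185),(315.2,184.4)])):
    print(z,jig(f,onplane(f,p,z)).round(1))
s=r.sense();print('tcp jig',jig(f,s['eef_pos']),s['eef_pos'],s['tcp_rot'])
E
```

```text
50 [[-25.5 -59.7]
 [-25.3 -14. ]
 [-25.4  26. ]]
64 [[-30.  -92. ]
 [-29.4  59.5]
 [-29.9 -73.8]
 [-30.1  41.8]]
tcp jig [[-48.58877108   2.39059265]] [399.61682846 -53.3352789  265.93744553] [ 3.14149590e+00 -1.10831757e-04  3.00512617e+00]
```

Request:
{"op": "arm_command", "data": {"deltas": [{"hand":0,"tx":-17,"ty":-10,"tz":40,"wx":0,"wy":0,"wz":0},{"hand":0,"tx":0,"ty":0,"tz":50,"wx":0,"wy":0,"wz":0},{"hand":0,"tx":0,"ty":0,"tz":50,"wx":0,"wy":0,"wz":0},{"hand":0,"tx":0,"ty":0,"tz":38,"wx":0,"wy":0,"wz":0},{"hand":0,"tx":0,"ty":0,"tz":12,"wx":0,"wy":0,"wz":0},{"hand":0,"tx":0,"ty":0,"tz":4,"wx":0,"wy":0,"wz":0},{"hand":0,"tx":0,"ty":0,"tz":3,"wx":0,"wy":0,"wz":0},{"hand":0,"tx":0,"ty":0,"tz":0,"wx":0,"wy":0,"wz":0}]}}

```text
clock: 3.45
eef_pos: [416.1, -65.8, 69.9]
tcp_rot: [-3.142, 0.002, 3.008]
contact_force: [0.6, -0.9, 0.2]
opening: -0.0
grasp_force: 0.0
```

```bash
python3 - <<'E'
from h import *
f=grab('wrist','w2.png')
s=r.sense();print('tcp jig',jig(f,s['eef_pos']),s['eef_pos'],s['tcp_rot'],s['contact_force'])
E
```

```text
tcp jig [[-30.67372682  -7.76269944]] [416.01644802 -65.78881772  69.84274448] [-3.14153902e+00  1.68308131e-03  3.00760130e+00] [-0.19618685  0.45738453  0.39146619]
```

View pics/w2.png

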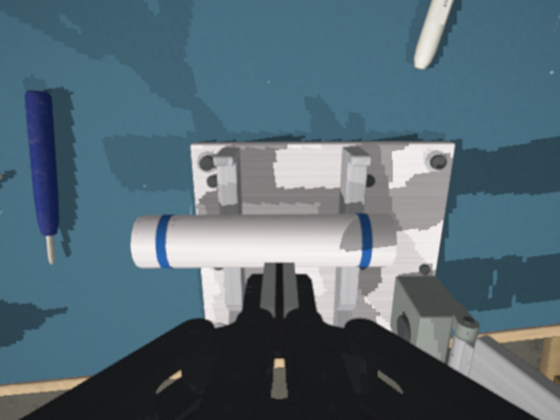

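The tube spans rows 213–269 in this view, and the fingertip sits just above it at about (280,263).

```bash
python3 - <<'E'
from h import *
f=grab('wrist');s=r.sense();p=s['eef_pos']
print('tcp',proj(f,p),'near edge',proj(f,p+[-11,1.5,0]), proj(f,j2w(-25.4,-16,50)))
print(jig(f,onplane(f,[(200,241),(320,240)],50)))
g=cv2.cvtColor(f['image'],cv2.COLOR_RGB2GRAY);print(g[206:222,200],g[262:276,185],g[250:275,279])
E
```

```text
tcp [[278.61157416 247.45765291]] near edge [[278.60690074 228.65533044]] [[265.09811382 241.57809329]]
[[-25.81173848 -55.39093973]
 [-26.39926876  17.17056916]]
[158 154 154 153 157 159 159 155 144 126 115 116 121 127 135 141] [228 226 226 224 211 177 135 110 105 105 105 106 107 106] [240 241 242 243 243 242 240 239 237 237 236 216 152  78  27  19  21  23
  24  23  22  22  23  23  22]
```

Request:
{"op": "arm_command", "data": {"deltas": [{"hand":0,"tx":0,"ty":0,"tz":2,"wx":0,"wy":0,"wz":0},{"hand":0,"tx":0,"ty":0,"tz":2,"wx":0,"wy":0,"wz":0},{"hand":0,"tx":0,"ty":0,"tz":0,"wx":0,"wy":0,"wz":0}]}}

```text
clock: 3.92
eef_pos: [415.1, -65.7, 64.8]
tcp_rot: [3.142, -0.0, 3.008]
contact_force: [0.2, 0.3, -1.1]
opening: -0.004
grasp_force: 0.0
```

Request:
{"op": "arm_command", "data": {"deltas": [{"hand":0,"tx":0,"ty":0,"tz":1,"wx":0,"wy":0,"wz":0},{"hand":0,"tx":0,"ty":0,"tz":0,"wx":0,"wy":0,"wz":0}]}}

```text
clock: 4.18
eef_pos: [415.2, -65.7, 63.9]
tcp_rot: [3.142, -0.0, 3.008]
contact_force: [-0.1, 0.2, -0.4]
opening: 0.0
grasp_force: 0.0
```

Request:
{"op": "arm_command", "data": {"deltas": [{"hand":0,"tx":0,"ty":0,"tz":1,"wx":0,"wy":0,"wz":0},{"hand":0,"tx":0,"ty":0,"tz":0,"wx":0,"wy":0,"wz":0}]}}

```text
clock: 4.42
eef_pos: [415.2, -65.7, 62.9]
tcp_rot: [-3.142, -0.0, 3.008]
contact_force: [-0.4, 0.0, 0.2]
opening: -0.003
grasp_force: 0.0
```

Request:
{"op": "arm_command", "data": {"deltas": [{"hand":0,"tx":0,"ty":0,"tz":1,"wx":0,"wy":0,"wz":0},{"hand":0,"tx":0,"ty":0,"tz":0,"wx":0,"wy":0,"wz":0}]}}

```text
clock: 4.68
eef_pos: [415.2, -65.6, 61.9]
tcp_rot: [3.142, -0.0, 3.008]
contact_force: [-0.8, -0.5, 0.1]
opening: 0.001
grasp_force: 0.0
```

```bash
python3 - <<'E'
from h import *
f=grab('wrist','w3.png');s=r.sense();print(jig(f,s['eef_pos']),s['eef_pos'],s['contact_force'])
g=cv2.cvtColor(f['image'],cv2.COLOR_RGB2GRAY);print(g[206:225,200],g[262:276,185])
E
```

```text
[[-31.43660995  -7.73934324]] [415.26350763 -65.66384992  61.95457283] [ 0.23429616 -0.01156143  0.12080289]
[123 124 129 143 156 158 155 154 155 157 161 161 161 154 140 121 114 114
 117] [238 237 237 237 237 235 233 231 228 227 226 225 207 167]
```

```bash
python3 - <<'E'
from h import *
f=grab('wrist')
print(jig(f,onplane(f,[(200,248.3)],50)),proj(f,r.sense()['eef_pos']))
a=grab('scene')['image'][165:255,205:325];w=f['image'][200:320,200:360]
im=np.hstack([cv2.resize(a,(400,300),interpolation=2),cv2.resize(w,(400,300),interpolation=2)])
cv2.imwrite('pics/z3.png',im[...,::-1])
E
```

```text
[[-25.45805428 -53.80494826]] [[278.65364011 247.69653981]]
```

View pics/z3.png

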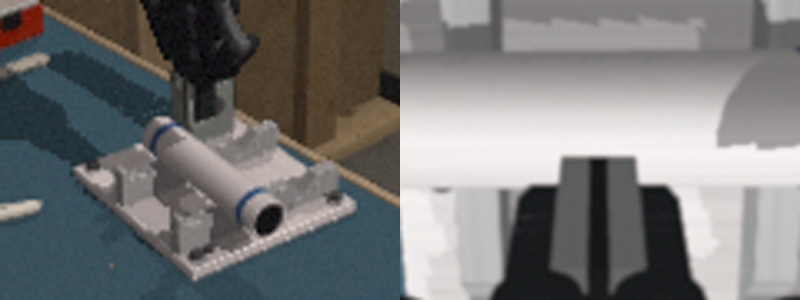

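```bash
python3 - <<'E'
from h import *
f=grab('wrist')
for z in(62,66,70,74,78,82):print(z,jig(f,onplane(f,[(279,263)],z)).round(1))
E
```

```text
62 [[-22.1  -7.6]]
66 [[-24.1  -7.6]]
70 [[-26.2  -7.6]]
74 [[-28.3  -7.6]]
78 [[-30.4  -7.6]]
82 [[-32.5  -7.5]]
```

```bash
python3 - <<'E'
from h import *
f=grab('scene');p=r.sense()['eef_pos']
for d in(0,10,20,30):print(d,proj(f,p+[0,0,d]).round(1))
print(proj(f,j2w(-25.5,-7.7,66)),proj(f,j2w(19,79,62)),proj(f,j2w(19,79,10)))
im=cv2.resize(f['image'][150:230,225:305],(640,640),interpolation=cv2.INTER_LANCZOS4)
cv2.imwrite('pics/z4.png',im[:600,:,::-1])
E
```

```text
0 [[263.8 212.4]]
10 [[263.8 209.2]]
20 [[263.8 205.8]]
30 [[263.7 202.5]]
[[265.69283228 210.43148713]] [[261.30340307 193.27147959]] [[261.56020575 209.09518127]]
```

View pics/z4.png

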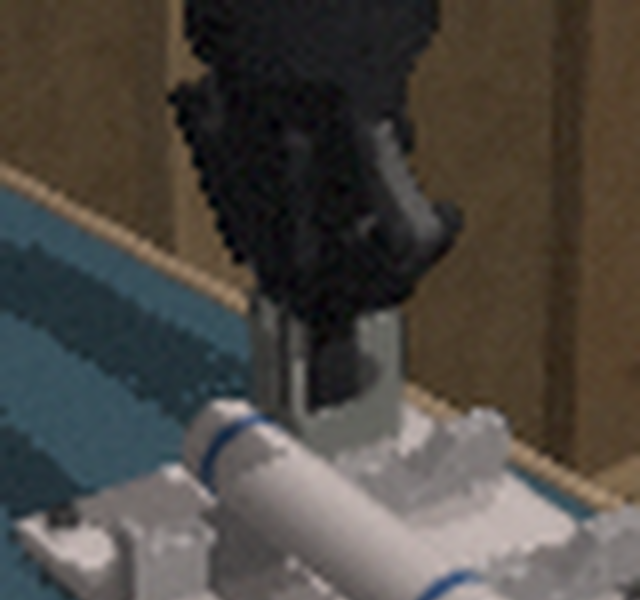

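Both views put the real fingertip about 30 mm higher than the reported TCP, which fits with there being no contact yet. I'll keep lowering carefully and go by the force.

Request:
{"op": "arm_command", "data": {"deltas": [{"hand":0,"tx":0,"ty":0,"tz":5,"wx":0,"wy":0,"wz":0},{"hand":0,"tx":0,"ty":0,"tz":5,"wx":0,"wy":0,"wz":0},{"hand":0,"tx":0,"ty":0,"tz":0,"wx":0,"wy":0,"wz":0}]}}

```text
clock: 5.3
eef_pos: [414.8, -65.6, 51.4]
tcp_rot: [3.142, -0.001, 3.008]
contact_force: [-0.2, 0.1, -0.6]
opening: 0.004
grasp_force: 0.0
```

```bash
python3 - <<'E'
from h import *
f=grab('wrist','w5.png');s=r.sense();print(jig(f,s['eef_pos']),s['eef_pos'],s['contact_force'])
g=cv2.cvtColor(f['image'],cv2.COLOR_RGB2GRAY);print(g[200:290:3,200],g[200:300:3,272])
f=grab('scene');print(cv2.cvtColor(f['image'],cv2.COLOR_RGB2GRAY)[195:218,261:270])
E
```

```text
[[-31.69515745  -7.73882679]] [415.00734225 -65.62883025  51.65779095] [0.00362859 0.35464103 0.2105037 ]
[223 151 130 123 125 127 135 144 155 141 114 129 145 158 168 181 193 205
 216 225 232 238 242 240 239 238 235 227 219 241] [127 129 128 126 125 145 156 160 159 136 117 127 142 153 167 179 190 204
 216 223 229 114  94  94  94  94  95  94  94  95  95  94  94  94]
[[ 72  68  27  16   9  19  11  25  41]
 [ 70  70  32   9  23  24  27  34  43]
 [ 69  69  42  24  30  27  27  33  48]
 [ 71  70  45  14  34  30  33  33  46]
 [ 79 111  42  16  33  30  29  35  51]
 [ 82 119  40  10  33  30  23  37  69]
 [ 84 119  37  21  30  29  20  41  72]
 [ 81 122  42  25  31  33  28  33  81]
 [ 77 109  42  18  33  26  34  74  96]
 [ 77 109  56  28  44  65 107 104  97]
 [139 124 111  73 101  96 105 101  99]
 [177 174 153 109 102 103 116 121 117]
 [128 141 181 166 134 106 139 136 136]
 [108 122 185 183 177 158 140 141 143]
 [154 162 176 180 185 177 160 142 133]
 [154 160 170 175 179 182 177 171 142]
 [149 155 161 169 173 178 182 181 171]
 [137 145 152 158 166 172 178 181 180]
 [126 135 145 149 157 162 169 173 179]
 [119 126 131 141 149 156 160 169 174]
 [107 121 125 131 138 149 153 160 165]
 [ 96 107 113 121 127 139 146 152 160]
 [ 88  97 104 113 121 125 137 143 150]]
```

Request:
{"op": "arm_command", "data": {"deltas": [{"hand":0,"tx":0,"ty":0,"tz":5,"wx":0,"wy":0,"wz":0},{"hand":0,"tx":0,"ty":0,"tz":3,"wx":0,"wy":0,"wz":0},{"hand":0,"tx":0,"ty":0,"tz":0,"wx":0,"wy":0,"wz":0}]}}

```text
clock: 5.78
eef_pos: [415.0, -65.6, 43.7]
tcp_rot: [3.142, -0.001, 3.008]
contact_force: [-0.5, -0.3, 0.4]
opening: 0.001
grasp_force: 0.0
```

Request:
{"op": "arm_command", "data": {"deltas": [{"hand":0,"tx":0,"ty":0,"tz":3,"wx":0,"wy":0,"wz":0},{"hand":0,"tx":0,"ty":0,"tz":0,"wx":0,"wy":0,"wz":0}]}}

```text
clock: 6.02
eef_pos: [415.1, -65.6, 40.8]
tcp_rot: [3.142, -0.0, 3.008]
contact_force: [-0.1, -0.4, -0.4]
opening: -0.001
grasp_force: 0.0
```

Request:
{"op": "arm_command", "data": {"deltas": [{"hand":0,"tx":0,"ty":0,"tz":2,"wx":0,"wy":0,"wz":0},{"hand":0,"tx":0,"ty":0,"tz":0,"wx":0,"wy":0,"wz":0}]}}

```text
clock: 6.28
eef_pos: [415.2, -65.7, 38.9]
tcp_rot: [-3.142, -0.0, 3.008]
contact_force: [-1.1, -0.7, -0.7]
opening: -0.001
grasp_force: 0.0
```

```bash
python3 - <<'E'
from h import *
f=grab('wrist');s=r.sense();print(jig(f,s['eef_pos']),s['eef_pos'],s['contact_force'])
g=cv2.cvtColor(f['image'],cv2.COLOR_RGB2GRAY);print(g[200:300:3,200],g[200:300:3,272])
f=grab('scene');print(cv2.cvtColor(f['image'],cv2.COLOR_RGB2GRAY)[200:214,261:270])
E
```

```text
[[-31.46830186  -7.75685495]] [415.22976201 -65.67697509  38.94214843] [-0.66655861  0.03530833  0.34694845]
[ 83 201 191 129 128 123 125 127 127 127 130 128 117 118 130 144 155 165
 177 188 201 211 221 227 233 239 242 240 240 239 235 228 223 240] [126 128 126 131 128 126 125 145 157 160 158 158 122 118 129 142 153 162
 171 180 186 105  94  95  94  94  94  95  94  95  95  96  94  95]
[[ 69  67  41  20  16  20  20  26  54]
 [ 68  68  47  17  32  29  31  30  59]
 [ 66  68  40  17  34  30  30  35  61]
 [ 77  99  38  20  35  30  28  30  61]
 [ 69 108  43  20  24  33  29  42  65]
 [ 66 108  60  25  35  32  19  30  65]
 [ 67 106  68  20  31  32  28  31  73]
 [ 65 109  69  23  29  28  32  56 105]
 [ 70 110  88  20  28  48  78 123 137]
 [ 92 103 120 110  88 144 152 142 132]
 [103 108 118 120 168 178 181 170 140]
 [ 99 109 148 147 173 176 182 183 171]
 [130 137 144 148 163 157 177 177 179]
 [125 134 137 139 149 150 157 172 178]]
```

Request:
{"op": "arm_command", "data": {"deltas": [{"hand":0,"tx":0,"ty":0,"tz":2,"wx":0,"wy":0,"wz":0},{"hand":0,"tx":0,"ty":0,"tz":0,"wx":0,"wy":0,"wz":0}]}}

```text
clock: 6.62
eef_pos: [415.2, -65.7, 36.9]
tcp_rot: [3.142, -0.0, 3.008]
contact_force: [0.5, 0.5, -0.3]
opening: 0.003
grasp_force: 0.0
```

Request:
{"op": "arm_command", "data": {"deltas": [{"hand":0,"tx":0,"ty":0,"tz":1,"wx":0,"wy":0,"wz":0},{"hand":0,"tx":0,"ty":0,"tz":0,"wx":0,"wy":0,"wz":0}]}}

```text
clock: 6.88
eef_pos: [415.2, -65.7, 35.9]
tcp_rot: [-3.142, -0.0, 3.008]
contact_force: [0.2, 0.1, 0.2]
opening: -0.0
grasp_force: 0.0
```

Request:
{"op": "arm_command", "data": {"deltas": [{"hand":0,"tx":0,"ty":0,"tz":1,"wx":0,"wy":0,"wz":0},{"hand":0,"tx":0,"ty":0,"tz":0,"wx":0,"wy":0,"wz":0}]}}

```text
clock: 7.12
eef_pos: [415.2, -65.7, 34.9]
tcp_rot: [-3.142, -0.0, 3.008]
contact_force: [-0.2, 0.2, 0.8]
opening: -0.004
grasp_force: 0.0
```

Request:
{"op": "arm_command", "data": {"deltas": [{"hand":0,"tx":0,"ty":0,"tz":1,"wx":0,"wy":0,"wz":0},{"hand":0,"tx":0,"ty":0,"tz":0,"wx":0,"wy":0,"wz":0}]}}

```text
clock: 7.38
eef_pos: [415.2, -65.7, 33.9]
tcp_rot: [3.142, -0.0, 3.008]
contact_force: [-0.5, -0.2, 0.7]
opening: 0.002
grasp_force: 0.0
```

Request:
{"op": "arm_command", "data": {"deltas": [{"hand":0,"tx":0,"ty":0,"tz":1,"wx":0,"wy":0,"wz":0},{"hand":0,"tx":0,"ty":0,"tz":0,"wx":0,"wy":0,"wz":0}]}}

```text
clock: 7.62
eef_pos: [415.3, -65.7, 32.9]
tcp_rot: [-3.142, -0.0, 3.008]
contact_force: [0.8, -0.2, 0.9]
opening: 0.004
grasp_force: 0.0
```

Request:
{"op": "arm_command", "data": {"deltas": [{"hand":0,"tx":0,"ty":0,"tz":1,"wx":0,"wy":0,"wz":0},{"hand":0,"tx":0,"ty":0,"tz":0,"wx":0,"wy":0,"wz":0}]}}

```text
clock: 7.88
eef_pos: [415.3, -65.7, 31.9]
tcp_rot: [3.142, -0.0, 3.008]
contact_force: [-1.0, 0.1, 0.8]
opening: 0.004
grasp_force: 0.0
```

```bash
python3 - <<'E'
from h import *
f=grab('wrist');s=r.sense();print(jig(f,s['eef_pos']),s['eef_pos'],s['contact_force'],proj(f,j2w(-25.5,-55,50)))
g=cv2.cvtColor(f['image'],cv2.COLOR_RGB2GRAY);print(g[200:320:3,200],g[200:300:3,272])
f=grab('scene');print(cv2.cvtColor(f['image'],cv2.COLOR_RGB2GRAY)[200:218,261:270])
E
```

```text
[[-31.40236415  -7.74786908]] [415.29630911 -65.6768702   31.95897071] [-0.34073849 -0.30842202 -0.28922777] [[185.15689076 273.74178282]]
[ 85  81 134 222 127 131 124 125 125 128 125 130 128 127 114 119 131 143
 155 163 175 187 198 207 218 225 230 236 241 243 239 239 238 233 226 228
 239 240 237 213] [128 127 127 127 130 130 125 127 130 159 157 160 159 156 115 119 129 142
 152 160 168 102  96  94  95  94  94  95  95  95  94  95  94  94]
[[ 59  23  30  13  15   4  19  24  39]
 [ 68  65  35  18  19   1  14  21  46]
 [ 74  68  41  13  25  10  22  27  49]
 [ 68  69  43  10  12  25  32  35  56]
 [ 61  68  44  21  28  32  31  39  56]
 [ 61  71  63  20  31  33  24  42  71]
 [ 67 100  70  30  32  31  29  38  79]
 [ 68 112  87  22  29  31  28  35  75]
 [ 66 106  76  25  31  26  25  32  76]
 [ 67 109  70  24  30  29  31  45  97]
 [ 68 110  87  19  22  38  83 128 138]
 [ 85 112 116  59  92 102 140 172 170]
 [ 98 110 119 107 139 146 157 181 181]
 [ 94  93 103 136 145 148 152 175 180]
 [113 117 123 131 138 142 149 166 171]
 [107 115 122 126 132 140 141 153 164]
 [100 108 111 121 128 132 138 147 158]
 [ 91  96 106 111 119 126 130 139 149]]
```

Request:
{"op": "arm_command", "data": {"deltas": [{"hand":0,"tx":0,"ty":0,"tz":1,"wx":0,"wy":0,"wz":0},{"hand":0,"tx":0,"ty":0,"tz":0,"wx":0,"wy":0,"wz":0}]}}

```text
clock: 8.22
eef_pos: [415.3, -65.7, 30.9]
tcp_rot: [3.142, -0.0, 3.008]
contact_force: [0.1, 0.2, 0.6]
opening: 0.002
grasp_force: 0.0
```

Request:
{"op": "arm_command", "data": {"deltas": [{"hand":0,"tx":0,"ty":0,"tz":1,"wx":0,"wy":0,"wz":0},{"hand":0,"tx":0,"ty":0,"tz":0,"wx":0,"wy":0,"wz":0}]}}

```text
clock: 8.48
eef_pos: [416.3, -65.8, 30.5]
tcp_rot: [-3.142, 0.002, 3.008]
contact_force: [0.2, 0.6, 7.0]
opening: 0.001
grasp_force: 3.4
```

Request:
{"op": "arm_command", "data": {"deltas": [{"hand":0,"tx":0,"ty":0,"tz":1,"wx":0,"wy":0,"wz":0},{"hand":0,"tx":0,"ty":0,"tz":0,"wx":0,"wy":0,"wz":0}]}}

```text
clock: 8.72
eef_pos: [417.6, -66.0, 30.3]
tcp_rot: [-3.142, 0.004, 3.008]
contact_force: [0.2, 1.9, 16.1]
opening: -0.002
grasp_force: 8.3
```

```bash
python3 - <<'E'
from h import *
f=grab('wrist');s=r.sense();print(jig(f,s['eef_pos']),s['eef_pos'],s['contact_force'],proj(f,j2w(-25.5,-55,50)))
a=grab('scene')['image'][170:240,225:305];w=f['image'][200:340,180:360]
im=np.hstack([cv2.resize(a,(400,350),interpolation=2),cv2.resize(w,(400,350),interpolation=2)])
cv2.imwrite('pics/z5.png',im[...,::-1])
E
```

```text
[[-29.04673483  -7.74537456]] [417.63119581 -65.98879941  30.28801337] [-0.4386303   0.60344249 17.2689329 ] [[183.98128531 271.19848166]]
```

View pics/z5.png

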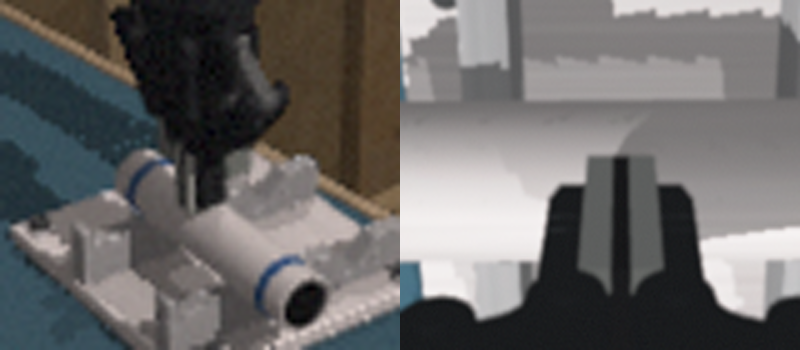

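Request:
{"op": "arm_command", "data": {"deltas": [{"hand":0,"tx":0,"ty":0,"tz":-1.4,"wx":0,"wy":0,"wz":0},{"hand":0,"tx":0,"ty":0,"tz":0,"wx":0,"wy":0,"wz":0}]}}

```text
clock: 9.07
eef_pos: [415.5, -65.7, 30.6]
tcp_rot: [-3.142, 0.0, 3.008]
contact_force: [-0.9, 0.2, 5.4]
opening: -0.0
grasp_force: 2.9
```

Request:
{"op": "arm_command", "data": {"deltas": [{"hand":0,"tx":-4,"ty":0,"tz":0,"wx":0,"wy":0,"wz":0},{"hand":0,"tx":-4,"ty":0,"tz":0,"wx":0,"wy":0,"wz":0},{"hand":0,"tx":-4,"ty":0,"tz":0,"wx":0,"wy":0,"wz":0}]}}

```text
clock: 9.45
eef_pos: [427.6, -67.3, 30.5]
tcp_rot: [3.142, 0.0, 3.008]
contact_force: [-1.2, 0.4, 6.2]
opening: 0.0
grasp_force: 3.1
```

```bash
cat > tube.py <<'E'
from h import *
def tube(n=0):
    f=grab('wrist');s=r.sense();p=jig(f,s['eef_pos'])[0]
    print('tcp',p.round(1),s['eef_pos'][2].round(1),'F',s['contact_force'].round(1),'t',s['clock'])
    hsv=cv2.cvtColor(f['image'],cv2.COLOR_RGB2HSV)
    b=((hsv[...,0]>105)&(hsv[...,0]<130)&(hsv[...,1]>150)&(hsv[...,2]>60)).astype(np.uint8)
    nc,lab,st,ce=cv2.connectedComponentsWithStats(b)
    for i in range(1,nc):
        x,y,w,h,a=st[i]
        if a>60:
            q=jig(f,onplane(f,[(ce[i][0],y+h/2-.5)],50))[0]
            if abs(q[0])<90 and abs(q[1])<90: print(st[i],q.round(1))
tube()
E
python3 tube.py
```

```text
tcp [-18.3  -7.7] 30.6 F [2.1 0.6 4.1] t 9.5
[376 231  18  65 671] [-19.7  45.7]
[127 232  20  66 668] [-19.  -79.6]
```

Request:
{"op": "arm_command", "data": {"deltas": [{"hand":0,"tx":-5,"ty":0,"tz":0,"wx":0,"wy":0,"wz":0},{"hand":0,"tx":-5,"ty":0,"tz":0,"wx":0,"wy":0,"wz":0},{"hand":0,"tx":-3,"ty":0,"tz":0,"wx":0,"wy":0,"wz":0},{"hand":0,"tx":0,"ty":0,"tz":-5,"wx":0,"wy":0,"wz":0},{"hand":0,"tx":13,"ty":0,"tz":0,"wx":0,"wy":0,"wz":0},{"hand":0,"tx":0,"ty":0,"tz":3,"wx":0,"wy":0,"wz":0},{"hand":0,"tx":0,"ty":0,"tz":2,"wx":0,"wy":0,"wz":0},{"hand":0,"tx":0,"ty":0,"tz":0,"wx":0,"wy":0,"wz":0}]}}

```text
clock: 10.5
eef_pos: [427.9, -67.4, 30.6]
tcp_rot: [-3.142, 0.001, 3.008]
contact_force: [-0.9, 0.7, 4.0]
opening: -0.002
grasp_force: 2.1
```

```bash
python3 tube.py
```

```text
tcp [-18.7  -7.7] 30.5 F [ 0.7 -0.3  3.8] t 10.55
[129 245  20  65 660] [-11.6 -79.5]
[375 244  18  64 653] [-12.4  45.7]
```

Request:
{"op": "arm_command", "data": {"deltas": [{"hand":0,"tx":-5,"ty":0,"tz":0,"wx":0,"wy":0,"wz":0},{"hand":0,"tx":-6,"ty":0,"tz":0,"wx":0,"wy":0,"wz":0},{"hand":0,"tx":-6,"ty":0,"tz":0,"wx":0,"wy":0,"wz":0},{"hand":0,"tx":-6,"ty":0,"tz":0,"wx":0,"wy":0,"wz":0},{"hand":0,"tx":-3,"ty":0,"tz":0,"wx":0,"wy":0,"wz":0},{"hand":0,"tx":0,"ty":0,"tz":-5,"wx":0,"wy":0,"wz":0},{"hand":0,"tx":13,"ty":0,"tz":0,"wx":0,"wy":0,"wz":0},{"hand":0,"tx":0,"ty":0,"tz":3,"wx":0,"wy":0,"wz":0}]}}

```text
clock: 11.55
eef_pos: [438.2, -68.8, 32.1]
tcp_rot: [-3.142, -0.002, 3.008]
contact_force: [0.4, 0.9, -0.3]
opening: 0.001
grasp_force: 0.0
```

```bash
python3 tube.py
```

```text
tcp [-7.7 -7.8] 31.9 F [ 0.6  0.1 -0.6] t 11.6
[131 249  20  64 636] [  1.7 -79.3]
[374 248  17  63 630] [ 0.9 45.7]
```

Request:
{"op": "arm_command", "data": {"deltas": [{"hand":0,"tx":0,"ty":0,"tz":2,"wx":0,"wy":0,"wz":0},{"hand":0,"tx":-5,"ty":0,"tz":0,"wx":0,"wy":0,"wz":0},{"hand":0,"tx":-6,"ty":0,"tz":0,"wx":0,"wy":0,"wz":0},{"hand":0,"tx":-6,"ty":0,"tz":0,"wx":0,"wy":0,"wz":0},{"hand":0,"tx":-4,"ty":0,"tz":0,"wx":0,"wy":0,"wz":0},{"hand":0,"tx":0,"ty":0,"tz":0,"wx":0,"wy":0,"wz":0}]}}

```text
clock: 12.35
eef_pos: [461.8, -71.9, 30.5]
tcp_rot: [3.142, 0.001, 3.008]
contact_force: [0.2, 1.9, 6.7]
opening: -0.001
grasp_force: 3.3
```

```bash
python3 tube.py
```

```text
tcp [15.3 -7.7] 30.5 F [-0.1  0.7  7.1] t 12.4
[377 225  18  65 681] [11.5 45.9]
[126 227  21  65 692] [ 12.5 -79.4]
```

Request:
{"op": "arm_command", "data": {"deltas": [{"hand":0,"tx":0,"ty":0,"tz":-5,"wx":0,"wy":0,"wz":0},{"hand":0,"tx":10,"ty":0,"tz":0,"wx":0,"wy":0,"wz":0},{"hand":0,"tx":0,"ty":0,"tz":3,"wx":0,"wy":0,"wz":0},{"hand":0,"tx":0,"ty":0,"tz":2,"wx":0,"wy":0,"wz":0},{"hand":0,"tx":-5,"ty":0,"tz":0,"wx":0,"wy":0,"wz":0},{"hand":0,"tx":-6,"ty":0,"tz":0,"wx":0,"wy":0,"wz":0},{"hand":0,"tx":-6,"ty":0,"tz":0,"wx":0,"wy":0,"wz":0},{"hand":0,"tx":-3,"ty":0,"tz":0,"wx":0,"wy":0,"wz":0}]}}

```text
clock: 13.4
eef_pos: [471.7, -73.2, 30.5]
tcp_rot: [3.141, 0.001, 3.008]
contact_force: [0.0, 0.3, 6.4]
opening: -0.002
grasp_force: 3.4
```

```bash
python3 tube.py
```

```text
tcp [25.8 -7.7] 30.6 F [1.3 1.3 4.5] t 13.45
[377 227  18  64 677] [22.3 46. ]
[126 228  21  65 679] [ 23.  -79.3]
```

Request:
{"op": "arm_command", "data": {"deltas": [{"hand":0,"tx":0,"ty":0,"tz":-5,"wx":0,"wy":0,"wz":0},{"hand":0,"tx":10,"ty":0,"tz":0,"wx":0,"wy":0,"wz":0},{"hand":0,"tx":0,"ty":0,"tz":3,"wx":0,"wy":0,"wz":0},{"hand":0,"tx":0,"ty":0,"tz":2,"wx":0,"wy":0,"wz":0},{"hand":0,"tx":-4,"ty":0,"tz":0,"wx":0,"wy":0,"wz":0},{"hand":0,"tx":-4,"ty":0,"tz":0,"wx":0,"wy":0,"wz":0},{"hand":0,"tx":-3,"ty":0,"tz":0,"wx":0,"wy":0,"wz":0},{"hand":0,"tx":-3,"ty":0,"tz":0,"wx":0,"wy":0,"wz":0}]}}

```text
clock: 14.45
eef_pos: [475.3, -73.7, 30.5]
tcp_rot: [3.142, 0.001, 3.008]
contact_force: [-0.4, 1.1, 4.9]
opening: 0.0
grasp_force: 2.9
```

Request:
{"op": "arm_command", "data": {"deltas": [{"hand":0,"tx":-3,"ty":0,"tz":0,"wx":0,"wy":0,"wz":0},{"hand":0,"tx":-3,"ty":0,"tz":0,"wx":0,"wy":0,"wz":0},{"hand":0,"tx":0,"ty":0,"tz":0,"wx":0,"wy":0,"wz":0}]}}

```text
clock: 14.82
eef_pos: [481.0, -74.5, 30.3]
tcp_rot: [3.142, 0.0, 3.008]
contact_force: [0.4, 0.5, 4.4]
opening: -0.001
grasp_force: 2.2
```

```bash
python3 tube.py
```

```text
tcp [34.8 -7.7] 30.4 F [0.7 1.4 4.1] t 14.875
[127 229  21  65 682] [ 32.9 -79.1]
[377 228  18  64 674] [32.2 46. ]
```

Request:
{"op": "arm_command", "data": {"deltas": [{"hand":0,"tx":-3,"ty":0,"tz":0,"wx":0,"wy":0,"wz":0},{"hand":0,"tx":-3,"ty":0,"tz":0,"wx":0,"wy":0,"wz":0},{"hand":0,"tx":0,"ty":0,"tz":0,"wx":0,"wy":0,"wz":0}]}}

```text
clock: 15.25
eef_pos: [486.5, -75.3, 30.1]
tcp_rot: [-3.142, -0.001, 3.008]
contact_force: [0.0, 0.7, -0.8]
opening: -0.0
grasp_force: 0.0
```

```bash
python3 tube.py
```

```text
tcp [40.3 -7.8] 30.1 F [-0.1  0.1 -0.5] t 15.3
[134 235  19  62 610] [ 40.9 -76.1]
[373 234  18  63 623] [40.7 44. ]
```

Request:
{"op": "arm_command", "data": {"deltas": [{"hand":0,"tx":0,"ty":0,"tz":-20,"wx":0,"wy":0,"wz":0},{"hand":0,"tx":0,"ty":-20,"tz":-20,"wx":0,"wy":0,"wz":0},{"hand":0,"tx":-2,"ty":-40,"tz":0,"wx":0,"wy":0,"wz":0},{"hand":0,"tx":0,"ty":-40,"tz":0,"wx":0,"wy":0,"wz":0},{"hand":0,"tx":0,"ty":-14,"tz":20,"wx":0,"wy":0,"wz":0},{"hand":0,"tx":0,"ty":0,"tz":25,"wx":0,"wy":0,"wz":0},{"hand":0,"tx":0,"ty":0,"tz":20,"wx":0,"wy":0,"wz":0},{"hand":0,"tx":0,"ty":0,"tz":0,"wx":0,"wy":0,"wz":0}]}}

```text
clock: 16.3
eef_pos: [471.9, -188.0, 4.1]
tcp_rot: [3.141, -0.003, 3.008]
contact_force: [-0.1, 0.3, -0.3]
opening: 0.001
grasp_force: 0.0
```

```bash
python3 tube.py; python3 - <<'E'
from h import *
cv2.imwrite('pics/w6.png',grab('wrist')['image'][...,::-1])
E
```

```text
tcp [  41.9 -121.6] 5.0 F [ 0.8 -0.2 -0.1] t 16.35
[382 256  22  74 874] [ 40.7 -71.8]
```

View pics/w6.png

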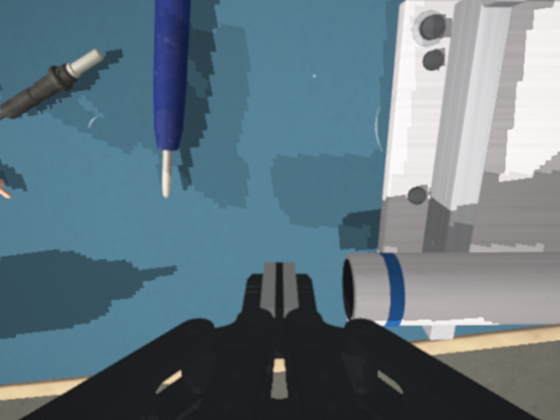

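The fingertip is at (280,263), level with the tube's end at (346,290), about 15 mm short of it. I'll push it endways in small steps.

Request:
{"op": "arm_command", "data": {"deltas": [{"hand":0,"tx":0,"ty":6,"tz":0,"wx":0,"wy":0,"wz":0},{"hand":0,"tx":0,"ty":5,"tz":0,"wx":0,"wy":0,"wz":0},{"hand":0,"tx":0,"ty":3,"tz":0,"wx":0,"wy":0,"wz":0},{"hand":0,"tx":0,"ty":3,"tz":0,"wx":0,"wy":0,"wz":0},{"hand":0,"tx":0,"ty":3,"tz":0,"wx":0,"wy":0,"wz":0},{"hand":0,"tx":0,"ty":3,"tz":0,"wx":0,"wy":0,"wz":0}]}}

```text
clock: 17.15
eef_pos: [476.7, -165.8, 5.5]
tcp_rot: [-3.141, 0.0, 3.008]
contact_force: [-0.3, -2.2, 2.2]
opening: 0.003
grasp_force: 1.3
```

```bash
python3 tube.py
```

```text
tcp [ 42.7 -98.5] 5.5 F [ 0.1 -0.3  0.7] t 17.2
[343 252  18  71 805] [ 40.3 -66.8]
```

Request:
{"op": "arm_command", "data": {"deltas": [{"hand":0,"tx":0,"ty":3,"tz":0,"wx":0,"wy":0,"wz":0},{"hand":0,"tx":0,"ty":3,"tz":0,"wx":0,"wy":0,"wz":0},{"hand":0,"tx":0,"ty":2,"tz":0,"wx":0,"wy":0,"wz":0},{"hand":0,"tx":0,"ty":0,"tz":0,"wx":0,"wy":0,"wz":0}]}}

```text
clock: 17.7
eef_pos: [477.6, -157.5, 5.3]
tcp_rot: [3.141, -0.0, 3.008]
contact_force: [0.3, -1.4, -0.4]
opening: -0.002
grasp_force: 0.2
```

Request:
{"op": "arm_command", "data": {"deltas": [{"hand":0,"tx":0,"ty":1,"tz":0,"wx":0,"wy":0,"wz":0},{"hand":0,"tx":0,"ty":1,"tz":0,"wx":0,"wy":0,"wz":0},{"hand":0,"tx":0,"ty":0,"tz":0,"wx":0,"wy":0,"wz":0}]}}

```text
clock: 18.08
eef_pos: [477.8, -155.7, 5.3]
tcp_rot: [3.141, -0.0, 3.008]
contact_force: [0.7, -0.1, 0.7]
opening: -0.002
grasp_force: 0.5
```

```bash
python3 tube.py
```

```text
tcp [ 42.6 -88.6] 5.4 F [ 0.5 -0.1  0.6] t 18.125
[343 252  19  70 807] [ 39.8 -56.6]
```

Request:
{"op": "arm_command", "data": {"deltas": [{"hand":0,"tx":0,"ty":1,"tz":0,"wx":0,"wy":0,"wz":0},{"hand":0,"tx":0,"ty":0,"tz":0,"wx":0,"wy":0,"wz":0}]}}

```text
clock: 18.38
eef_pos: [477.9, -155.1, 5.4]
tcp_rot: [-3.141, 0.0, 3.008]
contact_force: [-1.5, -4.1, -0.2]
opening: -0.001
grasp_force: 2.3
```

Request:
{"op": "arm_command", "data": {"deltas": [{"hand":0,"tx":0,"ty":1,"tz":0,"wx":0,"wy":0,"wz":0},{"hand":0,"tx":0,"ty":0,"tz":0,"wx":0,"wy":0,"wz":0}]}}

```text
clock: 18.62
eef_pos: [478.1, -155.0, 5.5]
tcp_rot: [-3.14, 0.0, 3.009]
contact_force: [-2.2, -11.4, 0.8]
opening: 0.002
grasp_force: 5.7
```

Request:
{"op": "arm_command", "data": {"deltas": [{"hand":0,"tx":0,"ty":-3,"tz":0,"wx":0,"wy":0,"wz":0},{"hand":0,"tx":0,"ty":-12,"tz":0,"wx":0,"wy":0,"wz":0},{"hand":0,"tx":0,"ty":-10,"tz":-40,"wx":0,"wy":0,"wz":0},{"hand":0,"tx":0,"ty":0,"tz":-60,"wx":0,"wy":0,"wz":0},{"hand":0,"tx":40,"ty":40,"tz":-60,"wx":0,"wy":0,"wz":0},{"hand":0,"tx":40,"ty":40,"tz":-40,"wx":0,"wy":0,"wz":0},{"hand":0,"tx":0,"ty":30,"tz":0,"wx":0,"wy":0,"wz":0},{"hand":0,"tx":0,"ty":0,"tz":0,"wx":0,"wy":0,"wz":0}]}}

```text
clock: 19.62
eef_pos: [422.0, -73.2, 187.6]
tcp_rot: [3.141, 0.002, 3.01]
contact_force: [1.0, 0.0, -0.3]
opening: -0.001
grasp_force: 0.0
```

```bash
sed -i 's/^tube()$//' tube.py; python3 - <<'E'
from tube import *
tube()
f=grab('wrist');cv2.imwrite('pics/w7.png',f['image'][...,::-1])
for n,p in dict(seatL=(42,75,43.6),end=(42,-75,43.6),hinge=(42,106,67)).items():print(n,proj(f,j2w(*p)).round(1))
for th in(1.7,1.8,1.9,2.0):print(th,proj(f,j2w(42,106-107*np.cos(th),67+107*np.sin(th))).round(1))
E
```

```text
tcp [-23.8 -15.2] 187.2 F [ 0.6 -0.4 -0.1] t 19.675
[232 233   4  30  96] [ 40.9 -58.4]
[352 233   6  30 109] [40.9 59.8]
seatL [[370.  246.1]]
end [[218.4 246. ]]
hinge [[409.4 256.8]]
1.7 [[486.8 330.6]]
1.8 [[501.2 328.7]]
1.9 [[513.9 325.7]]
2.0 [[524.9 321.9]]
```

View pics/w7.png

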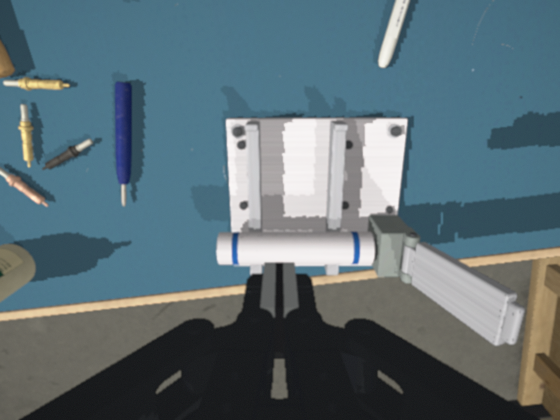

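The wrist view shows the tube in the notches, from (218,248) to the stop block at (373,248). The leaf tip is at about (511,320), an angle of roughly 1.9 rad. Next I'll go round behind the leaf.

Request:
{"op": "arm_command", "data": {"deltas": [{"hand":0,"tx":0,"ty":10,"tz":-23,"wx":0,"wy":0,"wz":0},{"hand":0,"tx":0,"ty":45,"tz":0,"wx":0,"wy":0,"wz":0},{"hand":0,"tx":0,"ty":50,"tz":0,"wx":0,"wy":0,"wz":0},{"hand":0,"tx":0,"ty":50,"tz":0,"wx":0,"wy":0,"wz":0},{"hand":0,"tx":0,"ty":50,"tz":0,"wx":0,"wy":0,"wz":0},{"hand":0,"tx":-33,"ty":0,"tz":0,"wx":0,"wy":0,"wz":0},{"hand":0,"tx":-33,"ty":0,"tz":0,"wx":0,"wy":0,"wz":0},{"hand":0,"tx":0,"ty":0,"tz":0,"wx":0,"wy":0,"wz":0}]}}

```text
clock: 20.72
eef_pos: [516.5, 119.0, 208.9]
tcp_rot: [-3.141, -0.001, 3.006]
contact_force: [0.1, -0.3, -0.1]
opening: -0.002
grasp_force: 0.0
```

Request:
{"op": "arm_command", "data": {"deltas": [{"hand":0,"tx":0,"ty":0,"tz":30,"wx":0,"wy":0,"wz":0},{"hand":0,"tx":0,"ty":0,"tz":30,"wx":0,"wy":0,"wz":0},{"hand":0,"tx":0,"ty":0,"tz":27,"wx":0,"wy":0,"wz":0},{"hand":0,"tx":0,"ty":0,"tz":0,"wx":0,"wy":0,"wz":0}]}}

```text
clock: 21.22
eef_pos: [512.3, 118.9, 120.8]
tcp_rot: [-3.14, -0.005, 3.007]
contact_force: [0.7, 0.1, 0.4]
opening: -0.005
grasp_force: 0.0
```

```bash
python3 - <<'E'
from tube import *
tube()
f=grab('wrist')
for th in(1.7,1.9,2.0):print(th,proj(f,j2w(42,106-107*np.cos(th),67+107*np.sin(th))).round(1))
g=cv2.cvtColor(f['image'],cv2.COLOR_RGB2GRAY);print(g[280,120:320:4]);print(g[330,120:320:4])
E
```

```text
tcp [ 41.3 188.7] 122.3 F [0.6 0.2 0.1] t 21.275
[ 95 189  12  41 227] [41.5 55.2]
1.7 [[112.2 301.4]]
1.9 [[165.7 295. ]]
2.0 [[191.  290.1]]
[105 102  97  94  98 101 103 104 102 100 198 189 200 176 149 110  57  98
 103 102 105 105 103 102 104 106 109 105 105 106 104 107  29  29  27  26
  96  95  95  39  24  93  96  95  63  29  30  27  87 107]
[102 103 104 101 105 107 104 103 102 103 101 107  88  30  26  29  28  28
  28  28  27  27  27  28  26  26  27  28  28  27  26  30  27  27  27  25
  30  30  25  29  26  28  26  26  29  27  27  28  28  27]
```

Request:
{"op": "arm_command", "data": {"deltas": [{"hand":0,"tx":0,"ty":-10,"tz":0,"wx":0,"wy":0,"wz":0},{"hand":0,"tx":0,"ty":-10,"tz":0,"wx":0,"wy":0,"wz":0},{"hand":0,"tx":0,"ty":-10,"tz":0,"wx":0,"wy":0,"wz":0},{"hand":0,"tx":0,"ty":-8,"tz":0,"wx":0,"wy":0,"wz":0}]}}

```text
clock: 21.82
eef_pos: [510.0, 82.0, 123.6]
tcp_rot: [3.141, 0.001, 3.007]
contact_force: [0.4, 2.3, 2.6]
opening: 0.002
grasp_force: 1.6
```

Request:
{"op": "arm_command", "data": {"deltas": [{"hand":0,"tx":0,"ty":-8,"tz":0,"wx":0,"wy":0,"wz":0},{"hand":0,"tx":0,"ty":-8,"tz":0,"wx":0,"wy":0,"wz":0},{"hand":0,"tx":0,"ty":-8,"tz":0,"wx":0,"wy":0,"wz":0},{"hand":0,"tx":0,"ty":-8,"tz":0,"wx":0,"wy":0,"wz":0}]}}

```text
clock: 22.32
eef_pos: [505.1, 50.3, 122.8]
tcp_rot: [-3.141, -0.0, 3.008]
contact_force: [-0.2, 0.9, 0.3]
opening: 0.001
grasp_force: 0.5
```

Request:
{"op": "arm_command", "data": {"deltas": [{"hand":0,"tx":0,"ty":-8,"tz":0,"wx":0,"wy":0,"wz":0},{"hand":0,"tx":0,"ty":-8,"tz":0,"wx":0,"wy":0,"wz":0},{"hand":0,"tx":0,"ty":-8,"tz":0,"wx":0,"wy":0,"wz":0},{"hand":0,"tx":0,"ty":-8,"tz":0,"wx":0,"wy":0,"wz":0}]}}

```text
clock: 22.82
eef_pos: [500.8, 18.5, 122.9]
tcp_rot: [-3.142, -0.0, 3.008]
contact_force: [0.3, 1.4, -0.3]
opening: -0.001
grasp_force: 0.4
```

```bash
python3 - <<'E'
from tube import *
tube()
f=grab('scene');g=cv2.cvtColor(f['image'],cv2.COLOR_RGB2GRAY)
im=cv2.resize(f['image'][140:240,215:325],(600,545),interpolation=2);cv2.imwrite('pics/x.png',im[...,::-1])
E
```

```text
tcp [42.1 86.4] 122.9 F [-0.2 -0.2 -0.5] t 22.875
[ 76 185  13  42 211] [ 41.9 -61. ]
[237 185   7  40 209] [41.2 57.9]
```

Request:
{"op": "arm_command", "data": {"deltas": [{"hand":0,"tx":0,"ty":-11,"tz":0,"wx":0,"wy":0,"wz":0},{"hand":0,"tx":0,"ty":-11,"tz":1,"wx":0,"wy":0,"wz":0},{"hand":0,"tx":0,"ty":-9,"tz":6,"wx":0,"wy":0,"wz":0},{"hand":0,"tx":0,"ty":-8,"tz":6,"wx":0,"wy":0,"wz":0}]}}

```text
clock: 23.42
eef_pos: [495.7, -20.4, 109.5]
tcp_rot: [-3.141, 0.0, 3.008]
contact_force: [0.2, 0.3, 0.7]
opening: 0.005
grasp_force: 0.3
```

Request:
{"op": "arm_command", "data": {"deltas": [{"hand":0,"tx":0,"ty":-7,"tz":7,"wx":0,"wy":0,"wz":0},{"hand":0,"tx":0,"ty":-7,"tz":8,"wx":0,"wy":0,"wz":0},{"hand":0,"tx":0,"ty":-5.5,"tz":9,"wx":0,"wy":0,"wz":0},{"hand":0,"tx":0,"ty":-5.5,"tz":9,"wx":0,"wy":0,"wz":0}]}}

```text
clock: 23.92
eef_pos: [492.3, -44.7, 76.2]
tcp_rot: [3.142, -0.0, 3.008]
contact_force: [0.4, 0.6, 0.8]
opening: 0.0
grasp_force: 0.2
```

Request:
{"op": "arm_command", "data": {"deltas": [{"hand":0,"tx":0,"ty":-3.5,"tz":9,"wx":0,"wy":0,"wz":0},{"hand":0,"tx":0,"ty":-3.5,"tz":9,"wx":0,"wy":0,"wz":0},{"hand":0,"tx":0,"ty":-1.5,"tz":7,"wx":0,"wy":0,"wz":0},{"hand":0,"tx":0,"ty":-1.5,"tz":7,"wx":0,"wy":0,"wz":0}]}}

```text
clock: 24.42
eef_pos: [491.0, -54.3, 44.4]
tcp_rot: [3.142, -0.0, 3.008]
contact_force: [-0.2, 0.2, 0.4]
opening: -0.001
grasp_force: 0.2
```

```bash
python3 - <<'E'
from tube import *
tube()
E
```

```text
tcp [41.7 13.5] 43.8 F [ 0.4 -0.6 -1.1] t 24.475
[359 221  11   9  72] [26.7 57.8]
[135 222  17  58 516] [ 41.1 -59.7]
```

Now press it down gently.

Request:
{"op": "arm_command", "data": {"deltas": [{"hand":0,"tx":0,"ty":0,"tz":3,"wx":0,"wy":0,"wz":0},{"hand":0,"tx":0,"ty":0,"tz":2,"wx":0,"wy":0,"wz":0},{"hand":0,"tx":0,"ty":0,"tz":0,"wx":0,"wy":0,"wz":0}]}}

```text
clock: 24.85
eef_pos: [491.2, -54.2, 39.9]
tcp_rot: [3.142, 0.0, 3.008]
contact_force: [-0.7, -0.3, 0.3]
opening: 0.001
grasp_force: 0.0
```

Request:
{"op": "arm_command", "data": {"deltas": [{"hand":0,"tx":0,"ty":0,"tz":1,"wx":0,"wy":0,"wz":0},{"hand":0,"tx":0,"ty":0,"tz":1,"wx":0,"wy":0,"wz":0},{"hand":0,"tx":0,"ty":0,"tz":0,"wx":0,"wy":0,"wz":0}]}}

```text
clock: 25.22
eef_pos: [491.1, -54.3, 37.9]
tcp_rot: [3.142, -0.0, 3.008]
contact_force: [0.3, 0.4, 0.6]
opening: 0.003
grasp_force: 0.0
```

Request:
{"op": "arm_command", "data": {"deltas": [{"hand":0,"tx":0,"ty":0,"tz":1,"wx":0,"wy":0,"wz":0},{"hand":0,"tx":0,"ty":0,"tz":0,"wx":0,"wy":0,"wz":0}]}}

```text
clock: 25.48
eef_pos: [491.0, -54.3, 36.9]
tcp_rot: [3.142, -0.0, 3.008]
contact_force: [-1.2, -1.0, -0.3]
opening: -0.0
grasp_force: 0.0
```

Request:
{"op": "arm_command", "data": {"deltas": [{"hand":0,"tx":0,"ty":0,"tz":1,"wx":0,"wy":0,"wz":0},{"hand":0,"tx":0,"ty":0,"tz":0,"wx":0,"wy":0,"wz":0}]}}

```text
clock: 25.72
eef_pos: [491.2, -54.3, 36.6]
tcp_rot: [-3.142, 0.0, 3.008]
contact_force: [-3.2, 0.3, 10.2]
opening: -0.002
grasp_force: 5.0
```

Request:
{"op": "arm_command", "data": {"deltas": [{"hand":0,"tx":0,"ty":0,"tz":1,"wx":0,"wy":0,"wz":0},{"hand":0,"tx":0,"ty":0,"tz":0,"wx":0,"wy":0,"wz":0}]}}

```text
clock: 25.98
eef_pos: [491.2, -54.3, 36.3]
tcp_rot: [3.142, 0.0, 3.008]
contact_force: [-6.7, 0.6, 21.3]
opening: 0.001
grasp_force: 10.6
```

Request:
{"op": "arm_command", "data": {"deltas": [{"hand":0,"tx":0,"ty":0,"tz":-3,"wx":0,"wy":0,"wz":0},{"hand":0,"tx":0,"ty":0,"tz":-27,"wx":0,"wy":0,"wz":0},{"hand":0,"tx":0,"ty":0,"tz":-50,"wx":0,"wy":0,"wz":0},{"hand":0,"tx":30,"ty":0,"tz":-50,"wx":0,"wy":0,"wz":0},{"hand":0,"tx":40,"ty":0,"tz":-30,"wx":0,"wy":0,"wz":0},{"hand":0,"tx":0,"ty":0,"tz":0,"wx":0,"wy":0,"wz":0},{"hand":0,"tx":0,"ty":0,"tz":0,"wx":0,"wy":0,"wz":0}]}}

```text
clock: 26.85
eef_pos: [422.2, -45.0, 194.9]
tcp_rot: [3.142, 0.001, 3.008]
contact_force: [-0.9, -1.1, -0.5]
opening: -0.002
grasp_force: 0.0
```

```bash
python3 - <<'E'
from tube import *
tube()
f=grab('wrist');g=cv2.cvtColor(f['image'],cv2.COLOR_RGB2GRAY).astype(int)
print('R end exp',proj(f,j2w(42,-75,56)).round(1))
e=proj(f,j2w(42,-75,50))[0];y=int(e[1]);x=int(e[0]);print(x,y,g[y,x-12:x+12])
for th in(0,.05,.1,.2):
    print(th,[proj(f,j2w(xx,106-107*np.cos(th)+5*np.sin(th),67+107*np.sin(th)+5*np.cos(th)))[0].round(1) for xx in(21,63)])
c=proj(f,j2w(28,-1,72))[0].astype(int);print(c,g[c[1],c[0]-20:c[0]+20])
E
```

```text
tcp [-27.4  13.7] 194.4 F [ 0.1  1.1 -0.8] t 26.9
[205 234   4  30  91] [ 41.6 -58.8]
R end exp [[188.5 251.9]]
189 249 [113 114 114 113 113 114 113 116 112 113 135 185 227 234 234 234 234 234
 234 234 233 233 233 234]
0 [array([263. , 238.7]), array([263.7, 279.2])]
0.05 [array([263.1, 241.1]), array([263.9, 282. ])]
0.1 [array([263.6, 243.6]), array([264.3, 285. ])]
0.2 [array([265.5, 248.7]), array([266.2, 291.2])]
[263 245] [218 219 218 219 218 218 218 219 218 219 218 217 212 207 206 206 207 206
 207 202 189 169 149 138 135 132 131 141 171 203 216 217 216 216 216 217
 217 216 216 216]
```

```bash
python3 - <<'E'
from h import *
f=grab('wrist');g=cv2.cvtColor(f['image'],cv2.COLOR_RGB2GRAY).astype(int)
for th in(0,.05,.1):
    p=proj(f,j2w(21,106-80*np.cos(th)+5*np.sin(th),67+80*np.sin(th)+5*np.cos(th)))[0];print(th,p.round(1))
c=int(proj(f,j2w(21,26,72))[0][0]);print(c,g[228:256,c],g[228:256,c+40])
print(r.sense()['qvel'].round(3),r.sign_off())
E
```

```text
0 [292.5 239.1]
0.05 [293.  240.8]
0.1 [293.8 242.6]
292 [132 132 134 131 127 125 125 127 124 113 103 106 129 164 197 213 218 217
 214 212 212 213 211 208 205 205 209 207] [133 133 133 132 127 123 123 123 116 106  99 106 133 171 201 215 218 217
 214 211 211 211 208 207 206 207 211 212]
the job is handed in; nothing more can be done
[-0.     0.002  0.     0.002  0.003  0.   ] None
```

The job is handed in: I rolled the tube into the vee notches, pushed it against the stop button, and closed the leaf over it. The arm was clear and still at hand-in, but I saw no verdict. The final pictures showed the tube's right end within about 1 px of where a fully butted tube should be. Pressing the leaf met firm resistance at its expected closed height, and I saw no sign that a bystander had moved.

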